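# Load the candling rail and light it

### The arm

A 6-joint arm with a two-finger parallel gripper is mounted at the origin on a cart in front of the work surface, level with it; the furniture and walls round the work are solid. World frame = base frame: x ahead of the robot, y to its left, z up, the work surface at z = 0. Lengths are in m, angles in rad, forces in N, time in s.
With the tool pointing down it reaches from about 0.25 to 0.725 m from the base axis. Payload 4 kg.
Tool frame: the origin (TCP) lies where the fingers leave the gripper's body, on its centre line; the fingertips stand 73 mm ahead of it and the grasp point (between the pads) lies 54 mm ahead of it (bot.tips_ahead is the z of the fingertips in the tool frame, in m); z points along the fingers, y is the direction in which the jaws open and shut (so a half turn about z gives the same grasp; the last joint's range is limited). The gripper opens to 85 mm and grips with 20 to 120 N. Pads are 22 mm wide; open, the fingers measure 114 mm over their backs; the gripper's body (76 mm by 85 mm) begins 54 mm behind the grasp point. The pads swing forward as they close: fully open they stand 13 mm farther back than shut.
Start: joints at [-1.331, 0.241, 0.005, 1.335, 0, 1.571], TCP at [0.119, -0.486, 0.304] pointing down, gripper open.
Joint ranges: [-2.72, 2.72], [-1.05, 1.87], [-1.09, 1.28], [-1.99, 2.15], [-1.42, 1.44], [-3.14, 3.14]. Speed limits (rad/s): [2.79, 2.79, 3.14, 3.14, 3.14, 3.14].

### API

Orientations are given as a unit quaternion [x, y, z, w].
In Python, from workcell import readout, camera, get_calibration, order, bot gives the robot as it stands.
- The arm moves only by the tool send_rows, never from a script. Its argument "moves" is a list of rows, each a list of 3 entries, a list of its own where there are three numbers: the shift along the tool's x, y, z in mm, then the turn, a rotation vector about the tool's x, y, z in rad, then the finger opening in mm, from 0 to 85.4. In form: [[[dx, dy, dz], [ax, ay, az], grip], ...]. A call has 1 to 12 rows; each row is the pose to reach, as a shift and turn from the pose measured when the call began, along the tool's axes at that moment; what a row does not reach only later rows make up. A row lasts 1/12 s, in which the tool goes at most 41.7 mm and 7.16 degrees, less where a joint would pass 70% of its speed; a pose out of reach is approached as far as the arm can. A call with a gripper value outside its range is refused whole. The fingers move at their own pace and stop on an object; the grip force is fixed at half the most. Time passes only in rows, so rows that repeat a pose let the fingers close. It gives the time, the measured TCP pose, the force and the opening at its end, in the units of the state.
- readout.get_obs(): the state, without advancing time (a new reading comes with each control period).
- camera(name): name is "side" or "top" or "wrist"; returns the picture (420x560x3 uint8, red, green, blue); there is no depth.
- get_calibration(name): a dict with "fx", "fy", "cx", "cy" (pixels), "k1" (the pictures are not rectified: a ray, as slopes to the right and down, at radius r is drawn at 1 + k1 r^2 times it, then the intrinsics apply), "R" (3x3) and "t" (3): a world point X has camera coordinates R X + t. Camera axes: x right, y down, z forward; pixel columns grow to the right and rows downward; lengths in m; the calibration is good to about 2 mm. A picture is of the moment at which its call begins: read the wrist's pose just before it. get_calibration takes no time and is no camera call; for the wrist camera it gives the pose at the moment of the call.
- order.job_done(): hands the job in, once; it reports no verdict.
The state is a dict: "clock": time; "joint_pos": joint angles; "joint_vel": joint speeds; "tau": joint torques, N m; "eef_pos": TCP position; "tool_rot": TCP orientation; "ft_force": force on the tool from outside, world axes, zero at the start; "ft_torque": the same for the moment, N m; "grip_width": finger opening in m.
Only numpy, scipy, OpenCV 4.12 (cv2) and the standard library are available. Lean on these libraries where they do the work, as an engineer would, in place of code of your own. Each camera call takes 0.05 s, during which the arm holds its last target. There are 200 camera calls.

### The job

Push the row of three egg carriers along the candling rail as one train, against the sprung buffer, until the catch pops up behind the last carrier and holds the row with every egg over its lamp window; then press the black lamp button on the side of the rail fully down. Only push and press: do not lift a carrier, do not touch or tip the eggs, and leave the other things on the bench where they are.

Things in the scene. Friction and masses are not known exactly. Their poses are not given: they have to be found in the camera images.
- rail: Fixed candling rail: low grey lamp housing, 74 x 350 mm, with a channel on top, on a bench whose top is at z = 30 mm. Origin on the bench under the channel's middle line; y along the channel to the sprung buffer at its far end (-y to the open entry end, 150 mm away), x across it, to the right looking along y. Channel floor 30 mm above the bench, 58 mm wide; side walls reach 39 mm above the bench.
- catch_face (a point): Holding face of the catch at channel floor height, (0, 0, 30) mm in the rail's frame: where the rear face of the last carrier rests when the row is latched. That face must first be pushed 1 to 5 mm past this point along the rail's +y, to free the catch; the buffer's solid end comes at 6 mm.
- catch (a joint): Small steel catch in the channel floor, 30 mm wide. 0 = held down by the carriers standing over it, as at the start; 0.007 m = sprung up behind the last carrier, holding the row. It rises by itself once the row has passed it; leave it alone.
- buffer (a joint): Sprung buffer at the far end of the channel: black rubber face on a plate, 31 mm high, 170 mm from catch_face when relaxed. 0 = relaxed, 0.010 m = pushed to its solid end; 3 N at the start, 5.4 N at 4 mm (row latched), 9 N at 10 mm. It pushes the row back onto the catch.
- lamp_button (a joint): Black mushroom push button of the lamp, 33 mm across, on the switch box at the rail's side next to the robot. 0 = out (lamp off), 0.006 m = fully pressed down; moves at about 4 N and stays where it is left.
- button_top (a point): Middle of the top of the lamp button, 57 mm above the bench when out, at (-61, -40) mm in the rail's frame; it moves down with the button.
- carrier_1: Grey plastic egg carrier, the leading one, next to the buffer. Square foot 56 mm across, 58 mm along the rail, 30 mm high, with a round cup rim up to 38 mm; loose, about 50 g, standing in the channel, touching its neighbours. Origin: centre of its underside, on the channel floor; axes as the rail's.
- egg_1: Hen's egg, about 43 mm thick and 56 mm tall, standing pointed end down in carrier 1; its top is about 68 mm above the carrier's underside. Origin: its lower end. Do not touch it.
- carrier_2: Grey plastic egg carrier, the middle one. Square foot 56 mm across, 58 mm along the rail, 30 mm high, with a round cup rim up to 38 mm; loose, about 50 g, standing in the channel, touching its neighbours. Origin: centre of its underside, on the channel floor; axes as the rail's.
- egg_2: Hen's egg, about 43 mm thick and 56 mm tall, standing pointed end down in carrier 2; its top is about 68 mm above the carrier's underside. Origin: its lower end. Do not touch it.
- carrier_3: Grey plastic egg carrier, the last one, to be pushed: its flat rear face lies 29 mm behind its origin, towards the entry end. Square foot 56 mm across, 58 mm along the rail, 30 mm high, with a round cup rim up to 38 mm; loose, about 50 g, standing in the channel, touching its neighbours. Origin: centre of its underside, on the channel floor; axes as the rail's.
- egg_3: Hen's egg, about 43 mm thick and 56 mm tall, standing pointed end down in carrier 3; its top is about 68 mm above the carrier's underside. Origin: its lower end. Do not touch it.
- spare_carrier: Empty spare egg carrier, 56 x 58 x 38 mm, loose on the bench right of the rail; leave it. Origin: centre of its underside.
- date_stamp: Date stamp with a turned brown handle, 26 x 46 x 86 mm, standing loose right of the rail; leave it. Origin: centre of its underside.
- tally_counter: Round pale hand tally counter, 52 x 45 x 22 mm, loose left of the rail; leave it. Origin: centre of its underside.
- marker: Slim marker pen, 12 x 138 x 14 mm, lying loose left of the rail; leave it. Origin: centre of its underside.
- egg_scale: Pocket egg scale, flat dark box 69 x 125 x 24 mm, loose on the bench, to the left; leave it. Origin: centre of its underside.
There are look-alikes about, which are no part of the job. Leave any yellow look-alike of the egg_3 alone.

How it is judged:
By the outcome, as a careful person would: the job done as asked, in the order asked, and still so for the second after the job is handed in, with the robot touching nothing.
It also fails if it takes over 35 s, if anything falls off the work surface, if the arm or the gripper's body presses on something with over 40 N, if the wrist force passes 120 N, or if a joint passes its speed limit or range.

## Working session

There is one attempt and no reset: what is moved stays moved. The work goes in short steps, Python scripts to look and compute and a tool call to move; the robot and the scene stay as the last step left them, time stands still between calls to the robot, and variables do not carry over. Pictures are saved under pics/ and viewed, about 8 in all and at most 12, crops included, and the job is handed in when it is done.

Besides the shell and the picture viewer there is one more tool, called after ">>>" by a JSON object that holds its "op" and its "data". send_rows: Moves the arm, as the interface text tells. Its arguments: {"type":"object","properties":{"moves":{"type":"array","items":{"type":"array"}}},"required":["moves"]}

```bash
mkdir -p pics; ls
python3 - <<'E'
from workcell import readout,camera,get_calibration,bot
import cv2,numpy as np
o=readout.get_obs()
print({k:np.round(v,3).tolist() for k,v in o.items()})
for n in("top","side"):
    c=get_calibration(n);print(n,{k:np.round(v,4).tolist() for k,v in c.items()})
    cv2.imwrite(f"pics/{n}0.png",camera(n)[:,:,::-1])
E
```

```text
pics
{'clock': 0.0, 'joint_pos': [-1.331, 0.241, 0.004, 1.335, 0.0, 1.571], 'joint_vel': [0.0, -0.001, 0.0, 0.001, -0.002, 0.0], 'tau': [-0.003, -37.232, 25.241, 0.017, -0.0, 0.0], 'eef_pos': [0.119, -0.485, 0.303], 'tool_rot': [0.993, 0.12, -0.0, -0.001], 'ft_force': [0.597, -1.075, 0.108], 'ft_torque': [-0.035, 0.024, 0.036], 'grip_width': 0.086}
top {'fx': 464.2043, 'fy': 464.2043, 'cx': 285.2584, 'cy': 203.5449, 'k1': 0.0497, 'R': [[-0.0249, -0.9997, -0.0071], [-0.9969, 0.0254, -0.075], [0.0751, 0.0052, -0.9972]], 't': [-0.2334, 0.5513, 1.0574]}
side {'fx': 530.6997, 'fy': 530.6997, 'cx': 283.1711, 'cy': 215.6082, 'k1': -0.1163, 'R': [[-0.9951, -0.0958, -0.0237], [-0.0267, 0.4929, -0.8697], [0.095, -0.8648, -0.4931]], 't': [0.529, 0.2051, 0.8328]}
```

View pics/top0.png

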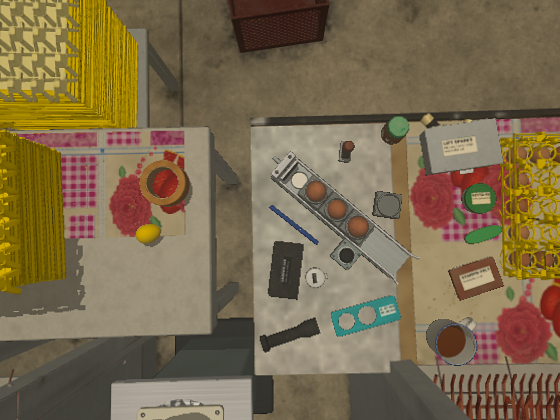

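View pics/side0.png

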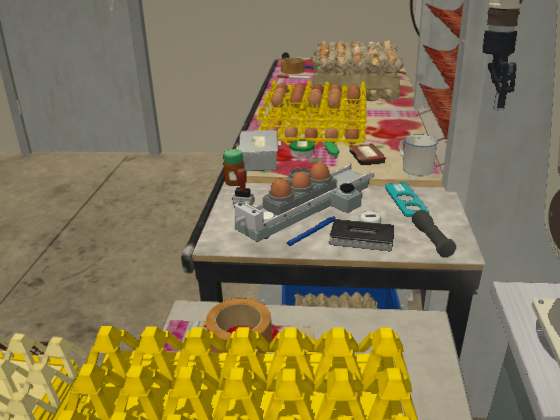

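The top view shows the rail running from its entry near (405,265) to the buffer near (285,165). The eggs are at (316,190), (337,208) and (358,226), and the button is at (347,255). I'll enlarge that area.

Run:
```python
import cv2
a=cv2.imread("pics/top0.png")[145:295,265:425]
cv2.imwrite("pics/topc.png",cv2.resize(a,None,fx=4,fy=4,interpolation=cv2.INTER_CUBIC))
```

```text
(no output)
```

View pics/topc.png

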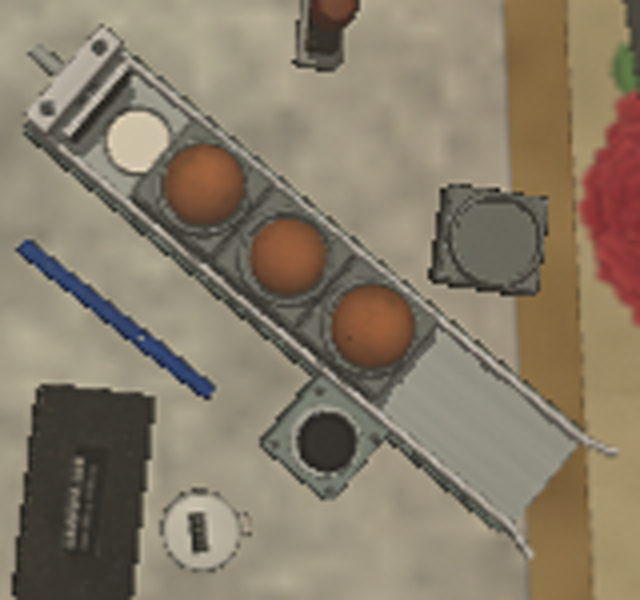

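```bash
cat > h.py <<'E'
import numpy as np,cv2
from workcell import readout,camera,get_calibration
from scipy.optimize import least_squares
def proj(c,X):
    p=np.atleast_2d(X)@np.array(c["R"]).T+c["t"]; s=p[:,:2]/p[:,2:]
    s=s*(1+c["k1"]*(s**2).sum(1,keepdims=True))
    return s*[c["fx"],c["fy"]]+[c["cx"],c["cy"]]
def ray(c,uv,z):
    "world point at height z"
    d=(np.array(uv,float)-[c["cx"],c["cy"]])/[c["fx"],c["fy"]]; s=d.copy()
    for _ in range(9): s=d/(1+c["k1"]*(s**2).sum())
    R=np.array(c["R"]); o=-R.T@c["t"]; r=R.T@np.array([s[0],s[1],1.])
    return o+r*(z-o[2])/r[2]
def rail2w(P,q):   # q in mm rail frame -> world m ; P=(x,y,th of rail y axis)
    q=np.atleast_2d(q)/1000.; e=np.array([np.cos(P[2]),np.sin(P[2])]); r=np.array([e[1],-e[0]])
    return np.c_[P[:2]+q[:,:1]*r+q[:,1:2]*e, q[:,2]+.03]
def w2rail(P,w):
    e=np.array([np.cos(P[2]),np.sin(P[2])]); r=np.array([e[1],-e[0]]); d=np.asarray(w)[:2]-P[:2]
    return np.array([d@r,d@e,w[2]-.03])*1000
E
cat > fit.py <<'E'
from h import *
c=get_calibration("top")
f=lambda U,V:np.array([265+(U+.5)/4-.5,145+(V+.5)/4-.5])
q=np.array([[-61,-40,57],[0,145,30],[29,-150,30],[-29,-150,30]])
uv=np.array([f(327,441),f(138,141),f(577,443),f(523,513)])
w=np.array([1,1,.4,.4])[:,None]
s=least_squares(lambda P:((proj(c,rail2w(P,q))-uv)*w).ravel(),[.5,-.36,.7])
P=s.x;print(P,np.round((proj(c,rail2w(P,q))-uv),2).tolist())
g=lambda n,u,h:print(n,np.round(w2rail(P,ray(c,f(*u),.03+h/1000)),1))
g("rear edge R",(438,333),60);g("rear edge L",(382,403),60)
for e in [(204,184),(288,257),(372,326)]:g("egg",e,72)
g("wallR",(500,376),39);g("wallL",(400,440),39);g("wallR2",(200,110),39);g("wallL2",(100,192),39)
g("buf",(97,97),61)
np.save("P.npy",P)
E
python3 fit.py
```

```text
[ 0.49887286 -0.38772504  0.84767692] [[0.47, -0.29], [-0.37, -0.08], [1.2, -0.25], [-1.94, 2.57]]
rear edge R [ 20.8 -48.2  60. ]
rear edge L [-27.6 -48.9  60. ]
egg [ 0.6 99.5 72. ]
egg [-0.8 40.1 72. ]
egg [ -0.5 -17.5  72. ]
wallR [ 27.1 -91.6  39. ]
wallL [-35.1 -71.9  39. ]
wallR2 [ 34.8 128.4  39. ]
wallL2 [-36.  141.6  39. ]
buf [  1.1 174.9  61. ]
```

Run:
```python
from h import *
t=cv2.imread("pics/top0.png")[270:420,360:560];s=cv2.imread("pics/side0.png")[0:280,360:560]
w=camera("wrist")[:,:,::-1]
c=get_calibration("wrist");o=readout.get_obs()
from scipy.spatial.transform import Rotation as Ro
R=Ro.from_quat(o["tool_rot"])
print("cam in tool mm",R.inv().apply(-np.array(c["R"]).T@c["t"]-o["eef_pos"])*1000, (np.array(c["R"])@R.as_matrix()).round(2).tolist())
z=np.zeros((600,800,3),np.uint8)
z[:300,:400]=cv2.resize(t,(400,300));z[:560,400:]=cv2.resize(s,(400,560));z[300:,:400]=cv2.resize(w,(400,300))
cv2.imwrite("pics/m1.png",z)
for n in("top","side"):
    print(n,proj(get_calibration(n),[[.119,-.486,.303],[.119,-.486,.23],[.2,-.45,.0],[.2,-.45,.3]]).round().tolist())
```

```text
cam in tool mm [ 82.45800933   1.00705201 -69.7595096 ] [[0.0, 1.0, 0.0], [-0.95, 0.0, -0.32], [-0.32, 0.0, 0.95]]
top [[439.0, 450.0], [425.0, 431.0], [378.0, 352.0], [413.0, 397.0]]
side [[491.0, 76.0], [487.0, 109.0], [441.0, 206.0], [457.0, 81.0]]
```

View pics/m1.png

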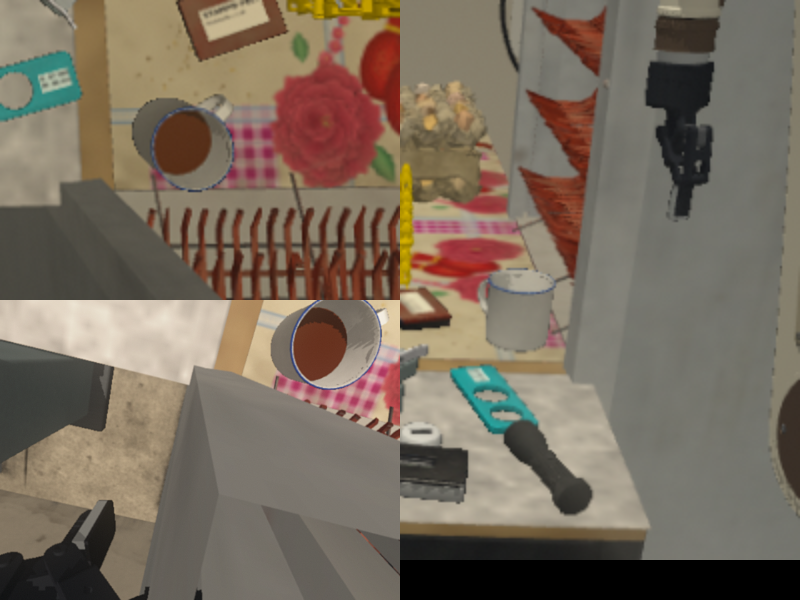

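Run:
```python
from h import *
T,S,W=[get_calibration(n) for n in("top","side","wrist")]
for z in(-.3,-.1,0,.03,.1,.3,.5,.8):
    print(z,"top",ray(T,(390,362),z)[:2].round(3),"side bot",ray(S,(450,185),z)[:2].round(3),"side up",ray(S,(462,2),z)[:2].round(3),"wr A",ray(W,(273,98),z)[:2].round(3),"wr B",ray(W,(308,266),z)[:2].round(3),"wr L",ray(W,(203,418),z)[:2].round(3))
```

```text
-0.3 top [ 0.1   -0.539] side bot [ 0.012 -1.182] side up [-1.113 -6.495] wr A [ 0.17  -0.482] wr B [-0.125 -0.627] wr L [-0.568 -0.496]
-0.1 top [ 0.152 -0.498] side bot [ 0.11  -0.771] side up [-0.765 -4.906] wr A [ 0.179 -0.477] wr B [-0.029 -0.579] wr L [-0.34  -0.488]
0 top [ 0.178 -0.477] side bot [ 0.158 -0.566] side up [-0.592 -4.111] wr A [ 0.183 -0.475] wr B [ 0.019 -0.555] wr L [-0.226 -0.483]
0.03 top [ 0.186 -0.471] side bot [ 0.173 -0.504] side up [-0.54  -3.873] wr A [ 0.184 -0.474] wr B [ 0.034 -0.548] wr L [-0.192 -0.482]
0.1 top [ 0.204 -0.457] side bot [ 0.207 -0.36 ] side up [-0.418 -3.316] wr A [ 0.187 -0.473] wr B [ 0.068 -0.532] wr L [-0.112 -0.479]
0.3 top [ 0.257 -0.416] side bot [0.305 0.05 ] side up [-0.071 -1.727] wr A [ 0.196 -0.468] wr B [ 0.164 -0.484] wr L [ 0.116 -0.47 ]
0.5 top [ 0.309 -0.375] side bot [0.403 0.461] side up [ 0.277 -0.137] wr A [ 0.205 -0.464] wr B [ 0.26  -0.437] wr L [ 0.344 -0.461]
0.8 top [ 0.387 -0.313] side bot [0.55  1.077] side up [0.797 2.247] wr A [ 0.217 -0.458] wr B [ 0.405 -0.365] wr L [ 0.686 -0.448]
```

The pictures so far show these things:
- **Top view:** the rail fit is good. Carrier 3's rear face is at about rail y = -47 mm.
- **Wrist and side views:** a grey pillar stands to the right of the gripper, with its corner near (0.18, -0.475).

I'll move away from the pillar (+y) first, closing the fingers on the way.

>>> {"op": "send_rows", "data": {"moves": [[[6,-26,0],[0,0,0],0],[[12,-52,0],[0,0,0],0],[[19,-78,0],[0,0,0],0],[[19,-78,0],[0,0,0],0]]}}

```text
clock: 0.48
eef_pos: [0.1181, -0.4004, 0.3027]
tool_rot: [0.993, 0.12, -0.0, -0.003]
ft_force: [0.1, 0.1, -0.4]
grip_width: 0.0391
```

>>> {"op": "send_rows", "data": {"moves": [[[28,11,0],[0,0,0.11],0],[[56,22,0],[0,0,0.22],0],[[84,33,0],[0,0,0.33],0],[[112,44,0],[0,0,0.44],0],[[140,55,0],[0,0,0.55],0],[[168,66,0],[0,0,0.66],0],[[196,77,0],[0,0,0.77],0],[[224,88,0],[0,0,0.88],0],[[252,99,0],[0,0,0.99],0],[[280,110,10],[0,0,1.1],0],[[300,118,20],[0,0,1.2],0],[[311,122,30],[0,0,1.3],0]]}}

```text
clock: 1.48
eef_pos: [0.3949, -0.4874, 0.2724]
tool_rot: [0.898, -0.439, 0.008, -0.028]
ft_force: [0.0, -0.2, -1.3]
grip_width: 0.0002
```

Run:
```python
from h import *
from scipy.spatial.transform import Rotation as Ro
o=readout.get_obs();R=Ro.from_quat(o["tool_rot"]).as_matrix()
print(o["clock"],o["joint_pos"].round(2) if hasattr(o["joint_pos"],"round") else o["joint_pos"],R.round(3).tolist(),o["eef_pos"])
P=np.load("P.npy");print(w2rail(P,o["eef_pos"]))
```

```text
1.4833 [-0.91  0.52  0.33  1.39  0.06  3.14] [[0.614, -0.788, 0.039], [-0.789, -0.613, 0.043], [-0.01, -0.057, -0.998]] [ 0.39493983 -0.48736979  0.27237479]
[ -11.98569583 -143.48343032  242.37478652]
```

>>> {"op": "send_rows", "data": {"moves": [[[0,0,0],[0,0,-0.12],0],[[0,0,0],[0,0,-0.24],0],[[0,0,0],[0,0,-0.36],0],[[0,0,0],[0,0,-0.48],0],[[0,0,0],[0,0,-0.6],0],[[0,0,0],[0,0,-0.72],0],[[0,0,0],[0,0,-0.84],0],[[0,0,0],[0,0,-0.96],0],[[0,0,0],[0,0,-1.08],0],[[0,0,0],[0,0,-1.2],0],[[0,0,0],[0,0,-1.32],0],[[0,0,0],[0,0,-1.44],0]]}}

```text
clock: 2.48
eef_pos: [0.395, -0.4877, 0.2718]
tool_rot: [0.964, 0.265, 0.024, -0.016]
ft_force: [0.1, -0.6, -1.1]
grip_width: -0.0
```

>>> {"op": "send_rows", "data": {"moves": [[[0,0,0],[0,0,-0.12],0],[[0,0,0],[0,0,-0.24],0],[[0,0,0],[0,0,-0.36],0],[[0,0,0],[0,0,-0.48],0],[[0,0,0],[0,0,-0.6],0],[[0,0,0],[0,0,-0.72],0],[[0,0,0],[0,0,-0.84],0],[[0,0,0],[0,0,-0.96],0],[[0,0,0],[0,0,-1.08],0],[[0,0,0],[0,0,-1.2],0],[[0,0,0],[0,0,-1.32],0],[[0,0,0],[0,0,-1.44],0]]}}

```text
clock: 3.48
eef_pos: [0.395, -0.488, 0.2711]
tool_rot: [0.548, 0.836, 0.029, 0.004]
ft_force: [-0.4, 0.1, 0.7]
grip_width: 0.0001
```

>>> {"op": "send_rows", "data": {"moves": [[[0,0,0],[0,0,-0.12],0],[[0,0,0],[0,0,-0.24],0],[[0,0,0],[0,0,-0.36],0],[[0,0,0],[0,0,-0.48],0],[[0,0,0],[0,0,-0.6],0],[[0,0,0],[0,0,-0.72],0],[[0,0,0],[0,0,-0.84],0],[[0,0,0],[0,0,-0.96],0],[[0,0,0],[0,0,-1.08],0],[[0,0,0],[0,0,-1.2],0],[[0,0,0],[0,0,-1.32],0],[[0,0,0],[0,0,-1.44],0]]}}

```text
clock: 4.48
eef_pos: [0.3951, -0.4882, 0.2705]
tool_rot: [-0.143, 0.989, 0.019, 0.022]
ft_force: [-1.5, -0.1, 0.5]
grip_width: -0.0
```

```bash
cat > mv.py <<'E'
# usage: mv.py x y ztip(world mm) tilt : tool-frame shift/turn to put fingertips at rail (x,y), tool x = rail -y
import sys
from h import *
from scipy.spatial.transform import Rotation as Ro
P=np.load("P.npy");o=readout.get_obs();R=Ro.from_quat(o["tool_rot"])
def plan(x,y,zt,tilt):
    e=np.array([np.cos(P[2]),np.sin(P[2]),0]);X=-e;Z=np.array([0,0,-1.]);Y=np.cross(Z,X)
    T=Ro.from_matrix(np.c_[X,Y,Z])*Ro.from_rotvec([0,tilt,0])   # + tilt: z leans to tool +x
    tip=rail2w(P,[x,y,0])[0];tip[2]=zt/1000
    tcp=tip-T.apply([0,0,.073])
    return R.inv().apply(tcp-o["eef_pos"])*1000,(R.inv()*T).as_rotvec()
a=[float(v) for v in sys.argv[1:]]
s,r=plan(*a);tip=o["eef_pos"]+R.apply([0,0,.073])
print("t",round(o["clock"],2),"tip rail",w2rail(P,tip).round(1),"j",np.round(o["joint_pos"],2),"F",np.round(o["ft_force"],1),"\nshift",s.round(1),"turn",r.round(3))
E
python3 mv.py 0 -90 180 0
```

```text
t 4.48 tip rail [ -11.4 -139.8  167.6] j [-0.91  0.52  0.33  1.39  0.06 -1.2 ] F [-1.5 -0.1  0.5] 
shift [-50.8  18.6  20.6] turn [ 0.017  0.056 -0.561]
```

>>> {"op": "send_rows", "data": {"moves": [[[-10,4,4],[0.003,0.011,-0.112],0],[[-20,8,8],[0.007,0.022,-0.224],0],[[-30,11,12],[0.01,0.034,-0.337],0],[[-40,15,16],[0.014,0.045,-0.449],0],[[-51,18.6,20],[0.017,0.056,-0.561],0],[[-51,18.6,20],[0.017,0.056,-0.561],0],[[-51,18.6,20],[0.017,0.056,-0.561],0]]}}

```text
clock: 5.07
eef_pos: [0.4397, -0.4549, 0.2529]
tool_rot: [-0.41, 0.912, 0.001, -0.0]
ft_force: [-0.7, -0.2, 0.0]
grip_width: -0.0001
```

```bash
python3 mv.py 0 -75 72 0
python3 - <<'E'
from h import *
P=np.load("P.npy")
c=get_calibration("wrist");w=camera("wrist")[:,:,::-1]
q=[[0,-47,30],[29,-47,60],[-29,-47,60],[0,-29,0+30],[-61,-40,57],[29,-150,30],[-29,-150,30],[29,-150,39]]
print(proj(c,rail2w(P,q)).round(1).tolist())
cv2.imwrite("pics/w1.png",cv2.resize(w,None,fx=1.4,fy=1.4,interpolation=cv2.INTER_CUBIC))
E
```

```text
t 5.07 tip rail [  0.  -89.5 149.9] j [-0.8   0.53  0.3   1.34 -0.   -1.65] F [-0.7 -0.2  0. ] 
shift [-14.5   0.  107.9] turn [ 0.001 -0.    -0.002]
[[268.8, 252.4], [226.9, 271.4], [311.0, 271.2], [268.8, 273.4], [355.6, 277.9], [225.9, 114.4], [311.4, 114.3], [224.5, 115.6]]
```

View pics/w1.png

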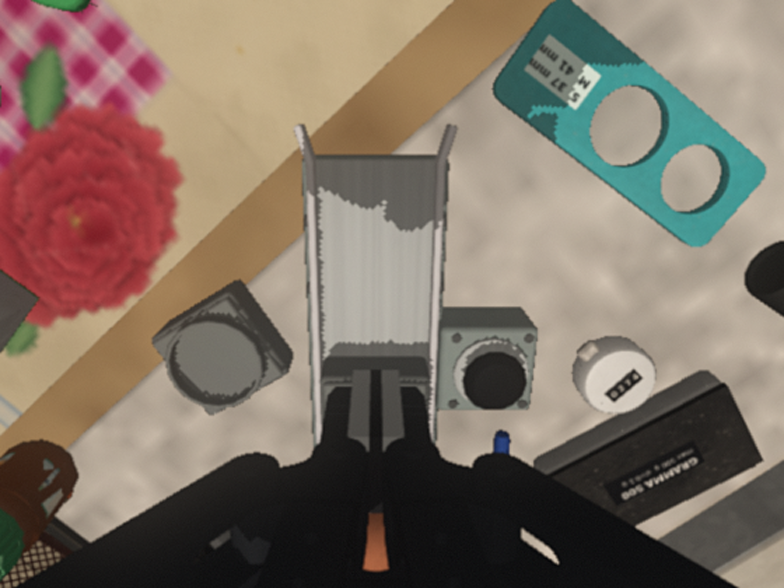

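The wrist view shows the entry end at about (380,155), carrier 3's rear face at about y = 350, and the button at (495,380), in scaled px. The gripper is aligned with the channel. Next I'll go down behind carrier 3 with a slight backward lean.

```bash
python3 mv.py 0 -82 75 -0.1
```

```text
t 5.12 tip rail [ 1.000e-01 -9.010e+01  1.503e+02] j [-0.8   0.53  0.3   1.34 -0.   -1.65] F [-0.1  0.2 -0.2] 
shift [-8.000e-01  1.000e-01  1.056e+02] turn [ 0.001 -0.1   -0.002]
```

>>> {"op": "send_rows", "data": {"moves": [[[0,0,25],[0,-0.03,0],0],[[-1,0,50],[0,-0.06,0],0],[[-1,0,75],[0,-0.1,0],0],[[-1,0,95],[0,-0.1,0],0],[[-1,0,105],[0,-0.1,0],0],[[-1,0,105],[0,-0.1,0],0],[[-1,0,105],[0,-0.1,0],0]]}}

```text
clock: 5.7
eef_pos: [0.4396, -0.4551, 0.1485]
tool_rot: [-0.409, 0.911, 0.021, 0.045]
ft_force: [0.4, -0.7, 0.3]
grip_width: -0.0
```

```bash
python3 mv.py 0 -62 75 -0.1;  python3 - <<'E'
from h import *
w=camera("wrist")[:,:,::-1];t=camera("top")[:,:,::-1][145:295,265:425]
z=np.zeros((420,760,3),np.uint8);z[:,:440]=w[:,60:500];z[:300,440:]=cv2.resize(t,(320,300),interpolation=cv2.INTER_CUBIC)
cv2.imwrite("pics/m2.png",z)
E
```

```text
t 5.7 tip rail [  0.1 -82.4  45.8] j [-0.84  0.61  0.15  1.12  0.1  -1.68] F [ 0.4 -0.7  0.3] 
shift [-20.2   0.3   2.9] turn [ 0.001 -0.    -0.004]
```

View pics/m2.png

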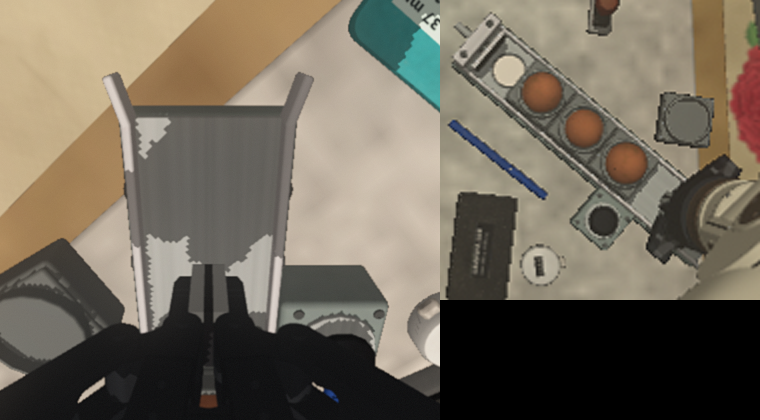

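>>> {"op": "send_rows", "data": {"moves": [[[-6,0,0.6],[0,0,0],0],[[-12,0,1.2],[0,0,0],0],[[-16,0.1,1.6],[0,0,0],0],[[-18,0.1,1.8],[0,0,0],0],[[-20,0.1,2],[0,0,0],0],[[-22,0.1,2.2],[0,0,0],0],[[-24,0.1,2.4],[0,0,0],0],[[-26,0.1,2.6],[0,0,0],0],[[-29,0.1,2.9],[0,0,0],0],[[-32,0.2,3.2],[0,0,0],0],[[-36,0.2,3.6],[0,0,0],0],[[-40,0.2,4],[0,0,0],0]]}}

```text
clock: 6.8
eef_pos: [0.4672, -0.4254, 0.1501]
tool_rot: [-0.409, 0.911, 0.019, 0.046]
ft_force: [-1.1, -1.6, -0.1]
grip_width: -0.0
```

```bash
python3 mv.py 0 -22 75 -0.1;  python3 - <<'E'
from h import *
P=np.load("P.npy")
w=camera("wrist")[:,:,::-1];t=camera("top")[:,:,::-1][145:295,265:425]
z=np.zeros((420,760,3),np.uint8);z[:,:440]=w[:,60:500];z[:300,440:]=cv2.resize(t,(320,300),interpolation=cv2.INTER_CUBIC)
cv2.imwrite("pics/m3.png",z)
c=get_calibration("top");h=cv2.cvtColor(camera("top"),cv2.COLOR_RGB2HSV)
m=cv2.inRange(h,(5,110,60),(16,255,255));m[:,:270]=0;m[:,400:]=0;m[:170]=0;m[260:]=0
n,l,s,ce=cv2.connectedComponentsWithStats(m)
for i in range(1,n):
    if s[i,4]>100: print(s[i,4],ce[i],w2rail(P,ray(c,ce[i],.102)).round(1))
E
```

```text
t 6.8 tip rail [  1.3 -42.   47.4] j [-0.77  0.6   0.14  1.11  0.1  -1.62] F [-1.1 -1.6 -0.1] 
shift [-19.6   1.2   4.4] turn [-0.003 -0.001 -0.003]
296 [310.18581081 186.26351351] [  0.3 114.5  72. ]
277 [331.15884477 204.15884477] [-0.5 55.5 72. ]
323 [352.03095975 221.41486068] [-0.4 -2.1 72. ]
```

>>> {"op": "send_rows", "data": {"moves": [[[-3,0.4,1],[0,0,0],0],[[-6,0.8,2],[0,0,0],0],[[-9,1.2,3],[0,0,0],0],[[-12,1.2,3.5],[0,0,0],0],[[-15,1.2,4],[0,0,0],0],[[-18,1.2,4.2],[0,0,0],0],[[-20,1.2,4.4],[0,0,0],0],[[-20,1.2,4.4],[0,0,0],0]]}}

```text
clock: 7.62
eef_pos: [0.4808, -0.4084, 0.1479]
tool_rot: [-0.41, 0.911, 0.019, 0.047]
ft_force: [-1.2, -2.8, 2.8]
grip_width: 0.0003
```

```bash
cat > st.py <<'E'
from h import *
P=np.load("P.npy");e=np.array([np.cos(P[2]),np.sin(P[2]),0])
c=get_calibration("top");h=cv2.cvtColor(camera("top"),cv2.COLOR_RGB2HSV)
m=cv2.inRange(h,(5,110,60),(16,255,255));m[:,:270]=0;m[:,400:]=0;m[:170]=0;m[260:]=0
n,l,s,ce=cv2.connectedComponentsWithStats(m)
for i in range(1,n):
    if s[i,4]>100: print(s[i,4],w2rail(P,ray(c,ce[i],.102)).round(1))
F=[]
for i in range(2): F.append(readout.get_obs()["ft_force"]@e); camera("wrist")
print("F along rail",np.round(F,1))
E
python3 st.py; python3 mv.py 0 -15 75 -0.1
```

```text
301 [  0.2 135.   72. ]
268 [-1.  76.4 72. ]
320 [-1.1 18.5 72. ]
F along rail [-2.  -2.6]
t 7.77 tip rail [  0.1 -20.2  44.9] j [-0.74  0.6   0.13  1.1   0.1  -1.59] F [-0.9 -2.2  1.1] 
shift [-5.3 -0.1  0.4] turn [-0.002  0.001 -0.002]
```

>>> {"op": "send_rows", "data": {"moves": [[[-1,0,0.1],[0,0,0],0],[[-2,0,0.2],[0,0,0],0],[[-3,0,0.3],[0,0,0],0],[[-3,0,0.3],[0,0,0],0]]}}

```text
clock: 8.1
eef_pos: [0.4826, -0.406, 0.1474]
tool_rot: [-0.41, 0.911, 0.02, 0.047]
ft_force: [-1.7, -3.6, 2.5]
grip_width: -0.0
```

>>> {"op": "send_rows", "data": {"moves": [[[-1,0,0.1],[0,0,0],0],[[-2,0,0.2],[0,0,0],0],[[-2,0,0.2],[0,0,0],0]]}}

```text
clock: 8.35
eef_pos: [0.484, -0.4044, 0.1474]
tool_rot: [-0.41, 0.911, 0.02, 0.047]
ft_force: [-1.7, -3.5, 3.3]
grip_width: 0.0003
```

```bash
python3 st.py; python3 mv.py 0 -12 75 -0.1
```

```text
297 [-1.000e-01  1.401e+02  7.200e+01]
266 [-1.1 81.5 72. ]
320 [-0.8 24.  72. ]
F along rail [-2.8 -4. ]
t 8.5 tip rail [  0.1 -14.9  44.8] j [-0.73  0.6   0.13  1.1   0.1  -1.58] F [-1.6 -4.   1.8] 
shift [-3.  -0.1  0.1] turn [-0.002  0.002 -0.001]
```

>>> {"op": "send_rows", "data": {"moves": [[[-1,0,0.1],[0,0,0],0],[[-1.5,0,0.1],[0,0,0],0],[[-1.5,0,0.1],[0,0,0],0]]}}

```text
clock: 8.75
eef_pos: [0.4844, -0.404, 0.1475]
tool_rot: [-0.41, 0.911, 0.019, 0.046]
ft_force: [-3.2, -4.8, 3.2]
grip_width: -0.0001
```

>>> {"op": "send_rows", "data": {"moves": [[[-1,0,0.1],[0,0,0],0],[[-1.5,0,0.1],[0,0,0],0],[[-1.5,0,0.1],[0,0,0],0]]}}

```text
clock: 9.0
eef_pos: [0.4846, -0.4037, 0.1475]
tool_rot: [-0.409, 0.911, 0.019, 0.045]
ft_force: [-4.3, -6.0, 2.8]
grip_width: 0.0004
```

```bash
python3 st.py; python3 mv.py 0 -9 75 -0.1
```

```text
295 [ -0.2 140.6  72. ]
266 [-1.1 82.1 72. ]
318 [-0.9 24.4 72. ]
F along rail [-6.2 -6.1]
t 9.15 tip rail [  0.1 -14.3  44.9] j [-0.73  0.6   0.13  1.1   0.1  -1.57] F [-3.  -5.4  2.2] 
shift [-5.1 -0.1  0.4] turn [-0.002 -0.003 -0.003]
```

>>> {"op": "send_rows", "data": {"moves": [[[-1.5,0,0.2],[0,0,0],0],[[-3,0,0.3],[0,0,0],0],[[-4,0,0.4],[0,0,0],0],[[-4,0,0.4],[0,0,0],0]]}}

```text
clock: 9.48
eef_pos: [0.4862, -0.4018, 0.1475]
tool_rot: [-0.409, 0.911, 0.018, 0.043]
ft_force: [-5.7, -6.3, 3.2]
grip_width: 0.0001
```

```bash
python3 st.py; python3 mv.py 0 -8 75 -0.1
```

```text
286 [ -0.4 142.6  72. ]
266 [-1.  84.4 72. ]
317 [-0.9 26.6 72. ]
F along rail [-8.8 -8. ]
t 9.63 tip rail [  0.1 -12.1  44.9] j [-0.72  0.6   0.13  1.1   0.09 -1.57] F [-4.8 -6.5  3.2] 
shift [-3.6 -0.1  0.3] turn [-0.002 -0.006 -0.005]
```

>>> {"op": "send_rows", "data": {"moves": [[[-2,0,0.2],[0,0,0],0],[[-4,0,0.3],[0,0,0],0],[[-4.5,0,0.4],[0,0,0],0],[[-4.5,0,0.4],[0,0,0],0]]}}

```text
clock: 9.97
eef_pos: [0.4878, -0.4, 0.1476]
tool_rot: [-0.408, 0.912, 0.017, 0.041]
ft_force: [-6.7, -8.0, 3.6]
grip_width: -0.0003
```

```bash
python3 st.py; python3 mv.py 0 -8 75 -0.1
```

```text
286 [ -1.  144.5  72. ]
267 [-1.3 86.4 72. ]
320 [-1.  28.7 72. ]
F along rail [ -9.5 -10. ]
t 10.12 tip rail [  0.1 -10.   44.9] j [-0.72  0.6   0.13  1.1   0.09 -1.56] F [-5.6 -7.   3.1] 
shift [-1.2 -0.1  0.1] turn [-0.003 -0.011 -0.006]
```

>>> {"op": "send_rows", "data": {"moves": [[[-2,0,0.2],[0,0,0],0],[[-4,0,0.3],[0,0,0],0],[[-5,0,0.4],[0,0,0],0],[[-5,0,0.4],[0,0,0],0]]}}

```text
clock: 10.45
eef_pos: [0.4895, -0.3981, 0.1478]
tool_rot: [-0.407, 0.912, 0.016, 0.039]
ft_force: [-7.1, -7.8, 3.8]
grip_width: 0.0002
```

```bash
python3 st.py; python3 mv.py 0 -8 75 -0.1
```

```text
276 [ -1.6 146.5  72. ]
268 [-1.1 88.7 72. ]
319 [-1.2 31.2 72. ]
F along rail [-10.3 -11.4]
t 10.6 tip rail [ 0.1 -7.8 45. ] j [-0.71  0.6   0.13  1.1   0.08 -1.55] F [-6.6 -8.8  3.4] 
shift [ 1.3 -0.1 -0. ] turn [-0.003 -0.016 -0.008]
```

Buffer travel is about 7 mm, so the rear face is about 3 mm past the catch point. I'll back off slowly and check whether the row holds.

>>> {"op": "send_rows", "data": {"moves": [[[2,0,-0.2],[0,0,0],0],[[5,0,-0.5],[0,0,0],0],[[9,0,-0.9],[0,0,0],0],[[15,0,-1.5],[0,0,0],0],[[22,0,-2.2],[0,0,0],0],[[30,0,-3],[0,0,0],0],[[40,0,-4],[0,0,0],0],[[50,0,-5],[0,0,0],0],[[50,0,-5],[0,0,0],0]]}}

```text
clock: 11.35
eef_pos: [0.4543, -0.4374, 0.1485]
tool_rot: [-0.406, 0.913, 0.016, 0.039]
ft_force: [-0.5, -0.2, -1.8]
grip_width: 0.0002
```

```bash
python3 st.py; python3 mv.py -61 -40 150 0
python3 - <<'E'
from h import *
w=camera("wrist")[:,:,::-1];t=camera("top")[:,:,::-1][145:295,265:425]
z=np.zeros((420,760,3),np.uint8);z[:,:440]=w[:,60:500];z[:300,440:]=cv2.resize(t,(320,300),interpolation=cv2.INTER_CUBIC)
cv2.imwrite("pics/m4.png",z)
E
```

```text
284 [ -1.1 144.   72. ]
265 [-1.2 85.7 72. ]
316 [-1.1 28.2 72. ]
F along rail [-0.3 -0.4]
t 11.5 tip rail [ -0.4 -58.4  45.8] j [-0.79  0.6   0.13  1.11  0.08 -1.63] F [ 0.4 -0.3  0.2] 
shift [-30.2  60.5 -72.3] turn [-0.002  0.085 -0.009]
```

View pics/m4.png

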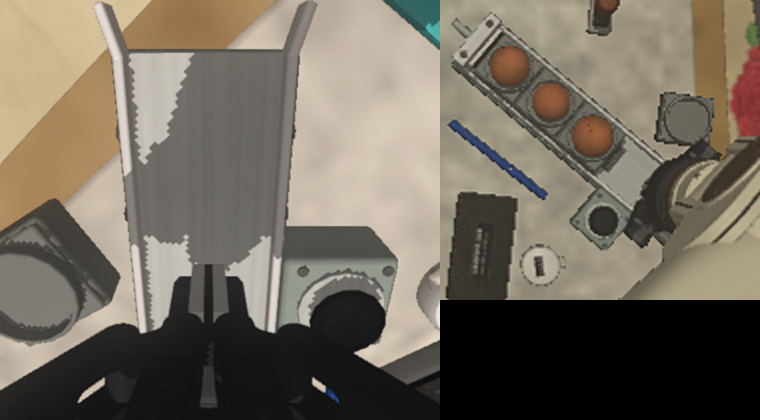

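The row settled back only about 3 mm (egg 3 from 31.2 to 28.2) and holds, and a dark catch bar is visible behind carrier 3, so it is latched. Next is the button. I'll go up first and then over it.

>>> {"op": "send_rows", "data": {"moves": [[[2,0,-25],[0,0.03,0],0],[[4,0,-50],[0,0.06,0],0],[[5,5,-73],[0,0.085,0],0],[[-6,25,-73],[0,0.085,-0.01],0],[[-18,45,-73],[0,0.085,-0.01],0],[[-30,60.5,-72],[0,0.085,-0.01],0],[[-30,60.5,-72],[0,0.085,-0.01],0],[[-30,60.5,-72],[0,0.085,-0.01],0]]}}

```text
clock: 12.27
eef_pos: [0.4272, -0.376, 0.2232]
tool_rot: [-0.413, 0.911, -0.001, 0.0]
ft_force: [0.3, -0.6, -0.9]
grip_width: -0.0
```

```bash
python3 st.py; python3 mv.py -61 -40 90 0
python3 - <<'E'
from h import *
P=np.load("P.npy")
c=get_calibration("wrist");w=camera("wrist")[:,:,::-1]
print(proj(c,rail2w(P,[[-61,-40,57],[-61,-56.5,57],[0,0,37]])).round(1))
cv2.imwrite("pics/w5.png",cv2.resize(w,None,fx=1.4,fy=1.4))
E
```

```text
286 [ -1.  143.9  72. ]
265 [-1.2 85.7 72. ]
315 [-1.2 28.2 72. ]
F along rail [-0.3  0.1]
t 12.42 tip rail [-60.1 -39.8 119.8] j [-0.72  0.42  0.05  1.19 -0.   -1.57] F [ 0.   0.6 -0.2] 
shift [ 0.2  0.9 59.8] turn [-0.003 -0.001  0.002]
[[271.1 228.7]
 [271.2 201.8]
 [179.7 272.6]]
```

View pics/w5.png

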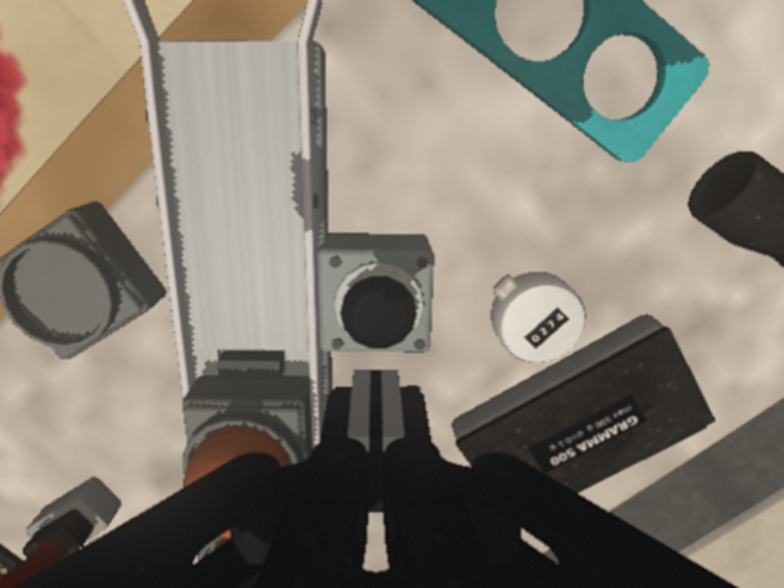

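The wrist view shows the catch standing up behind carrier 3 at (252,358) and the button at (378,308). The fingertips are lined up over the button across the rail. Going down now.

>>> {"op": "send_rows", "data": {"moves": [[[1,0.9,20],[0,0,0],0],[[1.7,0.9,40],[0,0,0],0],[[1.7,0.9,52],[0,0,0],0],[[1.7,0.9,58],[0,0,0],0],[[1.7,0.9,61],[0,0,0],0],[[1.7,0.9,63],[0,0,0],0],[[1.7,0.9,63],[0,0,0],0]]}}

```text
clock: 13.05
eef_pos: [0.4258, -0.379, 0.1599]
tool_rot: [-0.412, 0.911, -0.002, 0.0]
ft_force: [-0.8, -0.7, 0.3]
grip_width: -0.0002
```

>>> {"op": "send_rows", "data": {"moves": [[[0,0,1.5],[0,0,0],0],[[0,0,3],[0,0,0],0],[[0,0,4],[0,0,0],0],[[0,0,4],[0,0,0],0]]}}

```text
clock: 13.38
eef_pos: [0.4263, -0.3795, 0.1568]
tool_rot: [-0.412, 0.911, -0.003, 0.001]
ft_force: [-0.3, -0.6, 2.9]
grip_width: -0.0002
```

```bash
python3 mv.py -61 -41.5 80 0
```

```text
t 13.38 tip rail [-59.5 -41.9  53.8] j [-0.73  0.48 -0.05  1.04 -0.   -1.58] F [-0.3 -0.6  2.9] 
shift [-0.3  1.2  3.8] turn [-0.006 -0.001  0.001]
```

>>> {"op": "send_rows", "data": {"moves": [[[0,0,2],[0,0,0],0],[[0,0,4],[0,0,0],0],[[0,0,6],[0,0,0],0],[[0,0,6],[0,0,0],0]]}}

```text
clock: 13.72
eef_pos: [0.4264, -0.3795, 0.1532]
tool_rot: [-0.412, 0.911, -0.004, 0.001]
ft_force: [-5.2, 3.9, 16.5]
grip_width: -0.0
```

>>> {"op": "send_rows", "data": {"moves": [[[0,0,2],[0,0,0],0],[[0,0,4],[0,0,0],0],[[0,0,5],[0,0,0],0],[[0,0,5],[0,0,0],0]]}}

```text
clock: 14.05
eef_pos: [0.4263, -0.3795, 0.153]
tool_rot: [-0.412, 0.911, -0.005, 0.002]
ft_force: [-8.9, 8.0, 29.8]
grip_width: -0.0002
```

It bottomed out at a tip height of about 80 mm, where 81 mm was expected, with 30 N. I'll lift straight off and check.

>>> {"op": "send_rows", "data": {"moves": [[[0,0,-3],[0,0,0],0],[[0,0,-20],[0,0,0],0],[[0,0,-50],[0,0,0],0],[[0,0,-70],[0,0,0],0],[[0,0,-70],[0,0,0],0],[[0,0,-70],[0,0,0],0]]}}

```text
clock: 14.55
eef_pos: [0.4264, -0.3794, 0.2238]
tool_rot: [-0.412, 0.911, -0.006, 0.002]
ft_force: [-0.2, -0.4, 0.1]
grip_width: -0.0001
```

```bash
python3 st.py; python3 mv.py -61 -40 150 0
python3 - <<'E'
from h import *
w=camera("wrist")[:,:,::-1];t=camera("top")[:,:,::-1][145:295,265:425]
z=np.zeros((420,760,3),np.uint8);z[:,:440]=w[:,60:500];z[:300,440:]=cv2.resize(t,(320,300),interpolation=cv2.INTER_CUBIC)
cv2.imwrite("pics/m6.png",z)
E
```

```text
285 [ -1. 144.  72.]
265 [-1.2 85.7 72. ]
314 [-1.1 28.2 72. ]
F along rail [-0.2  0.7]
t 14.7 tip rail [-60.9 -41.8 118.2] j [-0.73  0.42  0.04  1.18 -0.   -1.58] F [ 0.2 -0.1 -0.4] 
shift [-1.7 -0.5 -1.8] turn [-0.007 -0.001  0.001]
```

View pics/m6.png

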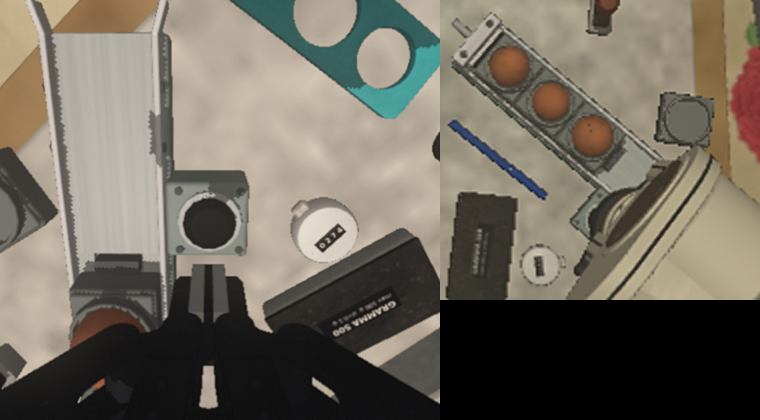

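The button now sits down inside its ring at (210,220), and the catch is still up behind carrier 3 at (118,262). The row has not moved and the gripper is clear, so I'm handing in.

```bash
python3 -c "
from workcell import order;print(order.job_done())"
```

```text
the job is handed in; nothing more can be done
None
```

The row is latched and the lamp button is pressed, in that order, and I handed the job in at about 14.7 s of the 35 s allowed.

- **Pushing:** I pushed the row from behind carrier 3 with the closed fingertips. The buffer was met where expected, and I stopped about 7 mm into it. That puts the rear face about 3 mm past the catch point, at about 11 N.
- **Latch check:** When I backed off, the row came back only about 3 mm and stayed there. The eggs then sat at 28.2, 85.7 and 144.0 mm along the rail, against 29, 87 and 145 mm nominal. The wrist picture shows the catch standing up behind carrier 3.
- **Button:** I pressed it until it stopped at a tip height of 80 mm, where 81 mm was expected, with about 30 N from the fingertips. Afterwards it stayed down in its ring.
- **Last look:** The eggs and carriers had not moved, the gripper was clear with about zero force, and the loose items I could see were in place.

**Disagreement:** the wrist camera's pictures were about 3–5 mm off the top camera's rail fit along the rail. I relied on the top camera and on the contact forces, which agreed with each other, and aimed the button press 1.5 mm towards the wrist camera's reading.

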